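Put the washed fork spanner away in the instrument's parts tray

ROBOT

A 7-joint arm with a two-finger parallel gripper is mounted at the origin on the work surface. World frame = base frame: x ahead of the robot, y to its left, z up, the work surface at z = 0. Lengths are in m, angles in rad, forces in N, time in s.
With the tool pointing down it reaches from about 0.375 to 0.925 m from the base axis. Payload 3.1 kg.
Tool frame: the origin (TCP) lies between the finger pads; the fingertips stand 19 mm ahead of it and the grasp point (between the pads) is the TCP; z points along the fingers, y is the line along which they close (so a half turn about z gives the same grasp; the last joint's range is limited). The gripper opens to 85 mm and grips with 20 to 120 N. Pads are 22 mm wide; open, the fingers measure 114 mm over their backs; the gripper's body (76 mm by 85 mm) begins 54 mm behind the grasp point. The pads swing forward as they close: fully open they stand 13 mm farther back than shut.
Start: joints at [-1.217, 0.383, 0.044, 1.598, -0.018, 1.161, -0.05], TCP at [0.284, 0.585, 0.25] pointing down, gripper open.
Joint ranges: [-2.61, 2.61], [-0.41, 2.15], [-1.48, 1.57], [0, 2.5], [-1.57, 4.71], [0.05, 1.97], [-2.85, 2.85]. Speed limits (rad/s): [2.79, 2.79, 3.14, 3.14, 3.14, 3.14, 3.14].

INTERFACE

Orientations are given as a unit quaternion [x, y, z, w].
In Python, from bench import move_ptp, movel, move_j, move_gripper, pause, inverse_kinematics, read_camera, camera_params, MotionError, sign_off, look_for, tip_of, read_time_s, read_qpos, read_joint_vel, read_effort, read_eef_pos, read_tcp_rot, read_ft_force, read_ft_torque, read_finger_gap, read_grasp_force gives the robot as it stands. Calls block until the motion is done:
- move_ptp(position, orientation): joint-space move of the TCP to a pose.
- movel(position, orientation=None, speed=0.15): straight line of the TCP; orientation=None keeps the orientation; speed is the mean speed in m/s.
- move_j(angles): joint-space move.
- move_gripper(opening, effort=None): finger opening in m; effort is the grip in N (None keeps the last); returns when the fingers have stopped.
- pause(seconds).
- inverse_kinematics(position, orientation): joint angles nearest the present ones, or None.
- read_camera(name): name is "side" or "top" or "wrist"; returns the picture (400x640x3 uint8, red, green, blue); there is no depth.
- camera_params(name): a dict with "K" (3x3 intrinsics, pixels), "camera_from_world" (4x4, takes a point from world to camera coordinates). Camera axes: x right, y down, z forward; pixel columns grow to the right and rows downward; lengths in m; the calibration is good to about 2 mm. A picture is of the moment at which its call begins: read the wrist's pose just before it. camera_params takes no time and is no camera call; for the wrist camera it gives the pose at the moment of the call.
A pose or a line that the arm cannot do raises MotionError and nothing moves.
- sign_off(): hands the job in; it is judged then, once.
Trained networks look in the newest picture that a camera, given by its name, has taken for a name from the list of things; names that differ only in an ending like _2 or _b are one class to them, and where a whole thing is asked for, a point or a joint stands for the part that bears it (a point fixed in the world has none). Each returns a list of dicts, best first, with "confidence" (0 to 1); they miss things now and then, are a little off and sometimes report something else, mostly with a low value. They report only what shows in the picture. A call takes as long as a camera call.
- look_for(camera, name): "at" ([column, row] in pixels, amid what is visible of it).
- tip_of(camera, name): "at" ([column, row] in pixels: a listed point, or the origin of a listed thing).
Readings, each from a call of its own:
- read_time_s(): time.
- read_qpos(): joint angles.
- read_joint_vel(): joint speeds.
- read_effort(): joint torques, N m.
- read_eef_pos(): TCP position.
- read_tcp_rot(): TCP orientation.
- read_ft_force(): force on the tool from outside, world axes, zero at the start.
- read_ft_torque(): the same for the moment, N m.
- read_finger_gap(): finger opening in m.
- read_grasp_force(): force on a finger pad.
Only numpy, scipy, OpenCV 4.12 (cv2) and the standard library are available. Lean on these libraries where they do the work, as an engineer would, in place of code of your own. Each camera call takes 0.05 s, during which the arm holds its last target. There are 200 camera calls.

TASK

Pull the parts tray of the white accessory drawer out to its stop. Then take the forked flat spanner (the longer of the two plates) out of the drying rack, lay it down flat on the grey mat and let go, so that you can take it again by its two long edges. Put it flat into the tray's keyed compartment, with its notch around the key, and leave the tray out; leave the other things where they are.

Things in the scene. Friction and masses are not known exactly. Their poses are not given: they have to be found in the camera images.
- tray (a joint): travel (m) of the parts tray out of its housing, towards the housing's -x: 0 fully in, 0.130 out at the stop. It runs with about 3 N of friction and stays where it is left.
- housing: white sheet-metal accessory drawer housing fixed on the bench, 220 (x) x 240 (y) x 61 mm high, open at its front (-x) side, where the dark grey tray comes out. Origin: on the bench, under the middle of its open front; x points into the housing, z up.
- tray_pull (a point): top centre of the tray's pull: an upright bare-aluminium tab, 10 mm thick (x) x 50 mm wide (y), rising from the tray floor (z 18 mm) to z 72 mm; it stands 55 mm before the housing's front when the tray is in. Axes as the housing's; moves with the tray.
- compartment (a point): centre of the floor (18 mm above the bench) of the keyed tray compartment, 78 mm behind the pull; axes as the housing's. Inside 56 (x) x 148 mm (y); walls 12 mm high, 5 thick, the long ones cut away over the middle 52 mm for fingers. Key block 16 (x) x 26 (y) x 10 mm high on the floor against the +y end wall, mid x. The plain compartment behind it (+x), 118 mm long, stays empty.
- rack: blue-grey plastic drying rack fixed on the bench, 100 (x) x 160 (y) mm, base 8 mm thick. Two rows of cheeks at x = +-40 mm (10 mm thick, tops 30 mm above the bench) form two slots, 14 mm wide, along x at y = +-40 mm; between the cheeks it is open for the fingers. Origin: centre of its underside.
- spanner: forked flat spanner: bare aluminium, 140 mm long (x), 48 wide (z), 10 thick (y), about 0.15 kg, faces alike, dark dot near the plain end. Its +x end has a notch 24 mm wide, 34 deep. Origin: middle of the outline. Starts on a long edge in one of the rack's slots, z up, bottom edge 8 mm above the bench, notched end away from the robot.
- fork (a point): midpoint of the spanner's notched end, between the prong tips: 70 mm along +x from the spanner's origin.
- mat: grey bench mat fixed on the bench, 200 (x) x 180 (y) x 3 mm thick. Origin: centre of its underside, on the bench.
- short_plate: bystander: shorter aluminium plate, 108 x 48 x 10 mm without notch, with two dark dots, standing on edge in the rack's other slot. Origin at its middle.
- reagent_bottle: bystander: capped glass bottle, 70 mm across, about 150 mm high. Origin: centre of its underside.
- tube_rack: bystander: white rack 90 (x) x 160 (y) mm with clear orange-capped tubes, 107 mm high in all. Origin: centre of its underside.
- beaker: bystander: glass beaker 72 mm across, 85 mm high. Origin: centre of its underside.

How it is judged:
On the way, in this order (a step that is already met when the one before it is completed fails the run):
1. The parts tray is pulled out to within 5 mm of its stop (at least 125 mm) (value of joint tray above 0.125 m), for 0.2 s.
2. With the tray out, the spanner lies flat on the grey mat (its middle at least 15 mm inside the mat's edges), at rest and not touched by the fingers (x of spanner in the frame of mat between -0.085 and 0.085 m and y of spanner in the frame of mat between -0.075 and 0.075 m and z of spanner in the frame of mat below 0.012 m and angle between the y axis of spanner and the z axis of compartment, either way round below 0.07 rad and contact force between the fingers and spanner below 0.1 N and linear speed of spanner below 0.03 m/s and value of joint tray above 0.122 m), for 0.2 s.
3. The spanner lies flat on the floor of the keyed compartment, notch around the key, released (x of spanner in the frame of compartment between -0.007 and 0.007 m and y of spanner in the frame of compartment between -0.007 and 0.007 m and z of spanner in the frame of compartment below 0.008 m and angle between the y axis of spanner and the z axis of compartment, either way round below 0.07 rad and y of fork in the frame of compartment above 0.05 m and contact force between the fingers and spanner below 0.1 N and value of joint tray above 0.122 m), for 0.2 s.
At the end, for the whole second after the job is handed in: Spanner released, at rest and flat (4 degrees) on the floor (3 mm) of the keyed compartment, not propped on wall or key, middle within 7 mm of its centre along each axis, notch at the key; tray within 8 mm of its stop; short plate, bottle, tube rack and beaker within 20 mm of their starts (x of spanner in the frame of compartment between -0.007 and 0.007 m and y of spanner in the frame of compartment between -0.007 and 0.007 m and z of spanner in the frame of compartment below 0.008 m and angle between the y axis of spanner and the z axis of compartment, either way round below 0.07 rad and y of fork in the frame of compartment above 0.05 m and linear speed of spanner below 0.02 m/s and value of joint tray above 0.122 m and distance of each of short_plate, reagent_bottle, tube_rack, beaker from where it was at the start of the episode below 0.02 m); the robot touches nothing.
It fails at once if the short plate is moved by more than 20 mm (distance of short_plate from where it was at the start of the episode above 0.02 m).
It fails at once if the reagent bottle is moved by more than 20 mm (distance of reagent_bottle from where it was at the start of the episode above 0.02 m).
It fails at once if the tube rack is moved by more than 20 mm (distance of tube_rack from where it was at the start of the episode above 0.02 m).
It fails at once if the beaker is moved by more than 20 mm (distance of beaker from where it was at the start of the episode above 0.02 m).
It fails at once if the spanner is dropped from a height or flung (faster than 1.5 m/s) (linear speed of spanner above 1.5 m/s).
It also fails if it takes over 66 s, if anything falls off the work surface, if the arm or the gripper's body presses on something with over 40 N, if the wrist force passes 120 N, or if a joint passes its speed limit or range.

## Working session

There is one attempt and no reset: what is moved stays moved. The work goes in short steps, each a Python script; the robot and the scene stay as the last script left them, time stands still between calls to the robot, and variables do not carry over. Pictures are saved under pics/ and viewed, at most 13 in all, crops included, and the job is handed in when it is done.

```bash
ls; mkdir -p pics
python3 - <<'E'
from bench import *
import cv2,numpy as np
for c in ("side","top"):
    im=read_camera(c); cv2.imwrite(f"pics/{c}0.png",im[:,:,::-1])
    p=camera_params(c); print(c,np.round(p["K"],1).tolist(),np.round(p["camera_from_world"],3).tolist())
    for n in ("housing","tray_pull","compartment","rack","spanner","fork","mat","short_plate","reagent_bottle","tube_rack","beaker"):
        print(n,[(np.round(d["at"],1).tolist(),round(d["confidence"],2)) for d in tip_of(c,n)[:2]])
E
```

```text
pics
side [[405.3, 0.0, 321.5], [0.0, 405.3, 199.6], [0.0, 0.0, 1.0]] [[0.917, -0.4, -0.006, -0.566], [-0.284, -0.641, -0.713, 0.271], [0.281, 0.655, -0.701, 1.032], [0.0, 0.0, 0.0, 1.0]]
housing []
tray_pull [([309.4, 174.1], 0.87), ([331.8, 339.9], 0.7)]
compartment [([332.1, 180.3], 0.87), ([307.4, 174.3], 0.38)]
rack [([331.5, 338.5], 0.82), ([350.1, 311.2], 0.25)]
spanner [([328.4, 317.7], 0.62)]
fork [([354.0, 310.3], 0.95), ([323.9, 188.0], 0.38)]
mat [([298.5, 277.1], 0.98), ([393.3, 245.7], 0.66)]
short_plate [([339.6, 347.1], 0.78)]
reagent_bottle [([402.1, 311.3], 0.74)]
tube_rack [([393.5, 246.9], 0.61), ([338.2, 345.9], 0.25)]
beaker [([252.6, 157.6], 0.74)]
top [[447.6, 0.0, 328.9], [0.0, 447.6, 194.5], [0.0, 0.0, 1.0]] [[0.008, -1.0, 0.015, 0.037], [-0.998, -0.009, -0.069, 0.629], [0.069, -0.014, -0.997, 1.261], [0.0, 0.0, 0.0, 1.0]]
housing [([284.9, 165.8], 0.65), ([386.6, 238.2], 0.51)]
tray_pull [([277.0, 190.8], 0.68)]
compartment [([284.1, 158.6], 0.92)]
rack [([454.3, 239.0], 0.95)]
spanner [([444.7, 239.1], 0.71)]
fork [([443.3, 212.1], 0.61)]
mat [([384.1, 239.9], 0.71)]
short_plate [([469.1, 240.1], 0.61)]
reagent_bottle [([450.6, 165.8], 0.87), ([280.7, 166.6], 0.65)]
tube_rack [([386.6, 139.3], 0.82)]
beaker [([197.9, 226.7], 0.9)]
```

```bash
cat > h.py <<'E'
from bench import *
import cv2,numpy as np
from scipy.spatial.transform import Rotation as R
def ray(c,px,z,p=None):
    p=p or camera_params(c); T=np.array(p["camera_from_world"]); d=np.linalg.solve(np.array(p["K"]),[px[0],px[1],1.])
    Rm=T[:3,:3]; o=-Rm.T@T[:3,3]; d=Rm.T@d
    return o+d*(z-o[2])/d[2]
def proj(c,P,p=None):
    p=p or camera_params(c); T=np.array(p["camera_from_world"]); q=T[:3,:3]@np.array(P)+T[:3,3]; q=np.array(p["K"])@q; return q[:2]/q[2]
def down(a):
    "tool down, closing line (tool y) at angle a from world y"
    return R.from_euler('z',a)*R.from_euler('x',np.pi)
def save(n,im,s=1):
    cv2.imwrite(n,cv2.resize(im[:,:,::-1],None,fx=s,fy=s,interpolation=cv2.INTER_CUBIC))
E
python3 - <<'E'
from h import *
t=cv2.imread("pics/top0.png"); save("pics/top_crop.png",t[100:300,180:500,::-1],2.5)
s=cv2.imread("pics/side0.png"); save("pics/side_crop.png",s[120:390,190:490,::-1],2.2)
Z=dict(tray_pull=.072,compartment=.018,housing=0,rack=0,spanner=.032,fork=.032,mat=0,short_plate=.032,reagent_bottle=0,tube_rack=0,beaker=0)
S=dict(tray_pull=(309.4,174.1),compartment=(332.1,180.3),rack=(331.5,338.5),spanner=(328.4,317.7),fork=(354,310.3),mat=(298.5,277.1),short_plate=(339.6,347.1),reagent_bottle=(402.1,311.3),tube_rack=(393.5,246.9),beaker=(252.6,157.6))
T=dict(housing=(284.9,165.8),tray_pull=(277,190.8),compartment=(284.1,158.6),rack=(454.3,239),spanner=(444.7,239.1),fork=(443.3,212.1),mat=(384.1,239.9),short_plate=(469.1,240.1),reagent_bottle=(450.6,165.8),tube_rack=(386.6,139.3),beaker=(197.9,226.7))
for n in T: print(n,ray("top",T[n],Z[n]).round(3),ray("side",S[n],Z[n]).round(3) if n in S else "")
print(read_tcp_rot())
E
```

```text
housing [0.713 0.171 0.   ] 
tray_pull [0.634 0.186 0.072] [0.654 0.179 0.072]
compartment [0.731 0.173 0.018] [0.733 0.177 0.018]
rack [ 0.504 -0.323  0.   ] [ 0.505 -0.318  0.   ]
spanner [ 0.504 -0.287  0.032] [ 0.513 -0.281  0.032]
fork [ 0.58  -0.283  0.032] [ 0.578 -0.288  0.032]
mat [ 0.499 -0.119  0.   ] [ 0.497 -0.123  0.   ]
short_plate [ 0.502 -0.356  0.032] [ 0.506 -0.358  0.032]
reagent_bottle [ 0.718 -0.315  0.   ] [ 0.697 -0.323  0.   ]
tube_rack [ 0.794 -0.126  0.   ] [ 0.784 -0.136  0.   ]
beaker [0.533 0.42  0.   ] [0.532 0.423 0.   ]
[ 2.23988033e-01  9.74591894e-01 -5.92966998e-06 -3.01998438e-05]
```

View pics/top_crop.png

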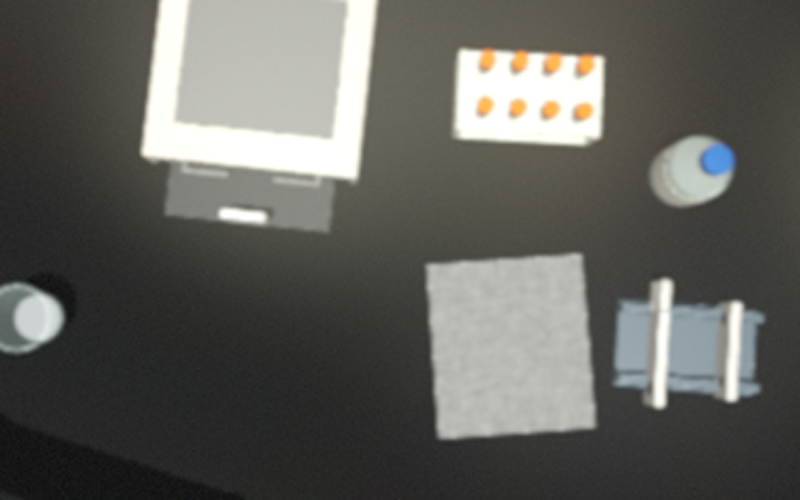

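View pics/side_crop.png

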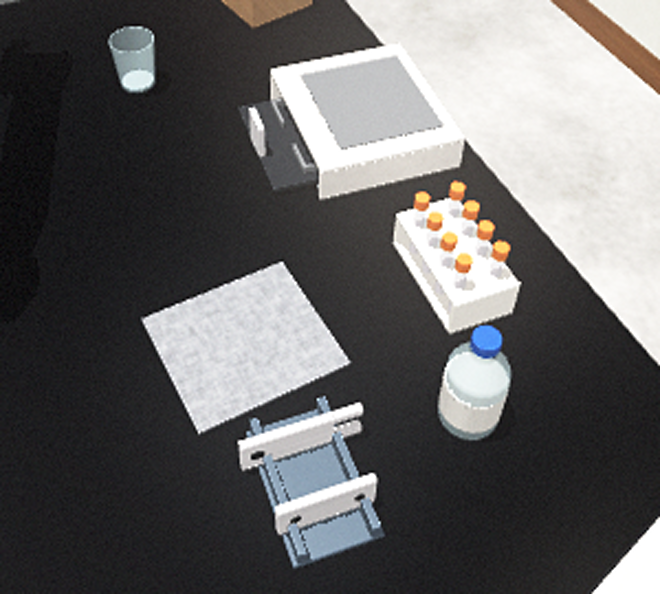

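The side and top crops show the drawer closed, with the pull at top crop (243,215). The mat is at (511,347). The spanner is in the left (+y) slot, centred around (659,343) with its notch end at (663,281), and the short plate is at (732,350). The network positions agree with this.

Next I hover over the pull and measure it with the wrist camera.

Run:
```python
from h import *
c=lambda u,v:(180+u/2.5,100+v/2.5)
A=ray("top",c(143,157),.0)  ;B=ray("top",c(357,181),.0); d=A-B; th=np.arctan2(-d[0],d[1]); print("housing yaw deg",np.degrees(th))
a=th+np.pi/2; q=down(a).as_quat()
move_ptp([.62,.185,.26],q); print(read_time_s(),read_qpos().round(2) if hasattr(read_qpos(),'round') else read_qpos())
p=camera_params("wrist"); im=read_camera("wrist"); save("pics/w1.png",im)
for n in ("tray_pull","compartment","housing"):
  for f in (look_for,tip_of):
    for r in f("wrist",n)[:2]: print(n,f.__name__,np.round(r["at"],1),round(r["confidence"],2),ray("wrist",r["at"],{"tray_pull":.072,"compartment":.018,"housing":.0}[n],p).round(4))
np.savez("w1.npz",K=p["K"],T=p["camera_from_world"])
```

```text
housing yaw deg -5.853611439134904
3.0917 [-0.75  0.4   0.51  1.61 -0.21  1.18 -0.29]
tray_pull call [365.1 160.5] 0.72 [0.6716 0.2068 0.072 ]
tray_pull call [346.1 181. ] 0.66 [0.6503 0.1868 0.072 ]
compartment call [366.6 159.8] 0.97 [0.6811 0.1974 0.018 ]
compartment call [405.6 169.7] 0.7 [0.7285 0.1803 0.018 ]
housing call [473.8 158.1] 0.63 [0.8205 0.1828 0.    ]
housing call [383.2 165.7] 0.64 [0.7047 0.1842 0.    ]
```

View pics/w1.png

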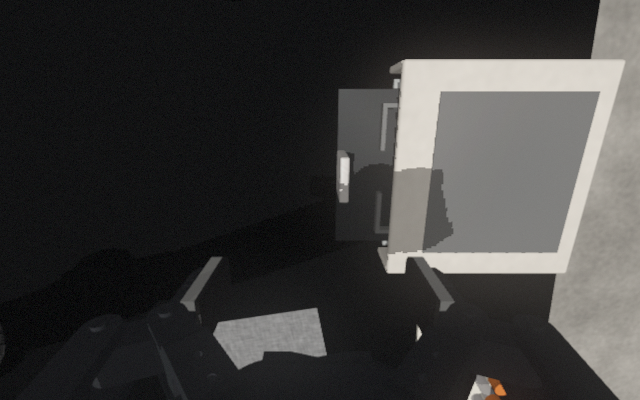

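The wrist picture shows the pull as a bright tab around (344,175). The housing's front top edge runs from (404,61) to (388,272). I'll check the model by back-projection.

Run:
```python
from h import *
z=np.load("w1.npz"); p=dict(K=z["K"],camera_from_world=z["T"])
im=cv2.imread("pics/w1.png")
print("cam",(-z["T"][:3,:3].T@z["T"][:3,3]).round(3))
A=ray("wrist",(404,61),.061,p);B=ray("wrist",(388,272),.061,p);C=ray("wrist",(622,61),.061,p);D=ray("wrist",(567,272),.061,p)
for P in (A,B,C,D):print(P.round(4))
print(np.linalg.norm(A-B),np.linalg.norm(C-A)); d=A-B; th=np.arctan2(-d[0],d[1]); print("yaw",np.degrees(th)); d=C-A;print("yaw",np.degrees(np.arctan2(d[1],d[0])))
th=np.radians(-6.2);xh=np.array([np.cos(th),np.sin(th),0]);yh=np.array([-xh[1],xh[0],0])
o=(A+B+C+D)/4-.11*xh;o[2]=0;print("housing origin",o.round(4),"pull",(o-.055*xh).round(4))
P=o-.055*xh
for zz in(.072,.018):
  for sx,sy in((-1,-1),(-1,1),(1,1),(1,-1)): print(zz,sx,sy,proj("wrist",P+sx*.005*xh+sy*.025*yh+[0,0,zz],p).round(1))
g=cv2.resize(im[80:260,310:430],None,fx=5,fy=3.3,interpolation=cv2.INTER_NEAREST)
for zz,c in((.072,(0,0,255)),(.018,(0,255,0))):
  q=[proj("wrist",P+sx*.005*xh+sy*.025*yh+[0,0,zz],p) for sx,sy in((-1,-1),(-1,1),(1,1),(1,-1))]
  cv2.polylines(g,[np.int32([((u-310)*5,(v-80)*3.3) for u,v in q])],True,c,1)
cv2.imwrite("pics/w1c.png",g)
```

```text
cam [0.627 0.265 0.384]
[0.7161 0.2992 0.061 ]
[0.6941 0.0654 0.061 ]
[0.9288 0.2782 0.061 ]
[0.9109 0.0442 0.061 ]
0.23491172230202542 0.21376865043624368
yaw -5.36051273778396
yaw -5.645636155846707
housing origin [0.7031 0.1836 0.    ] pull [0.6484 0.1896 0.    ]
0.072 -1 -1 [338.7 201. ]
0.072 -1 1 [340.2 155.1]
0.072 1 1 [349.9 155.2]
0.072 1 -1 [347.9 201.1]
0.018 -1 -1 [335.8 188.1]
0.018 -1 1 [337.  148.2]
0.018 1 1 [345.3 148.3]
0.018 1 -1 [343.8 188.2]
```

View pics/w1c.png

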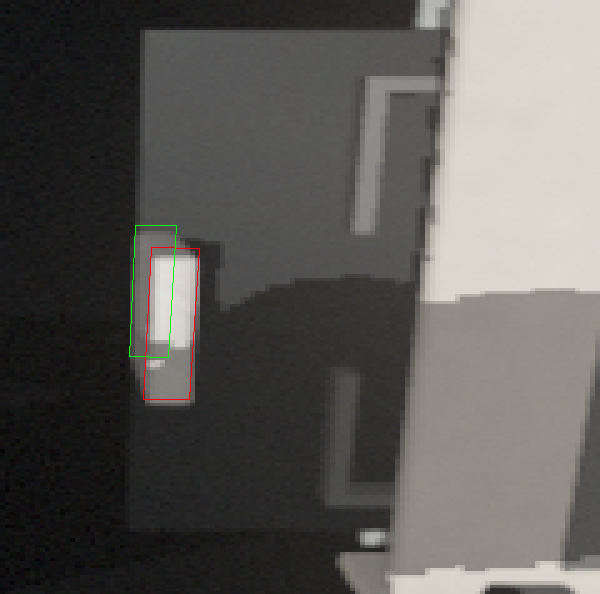

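The overlay fits the pull to about 1 mm, with yaw at about -5.5°. Pulling the tray now.

Run:
```python
from h import *
th=np.radians(-5.6);xh=np.array([np.cos(th),np.sin(th),0]);q=down(th+np.pi/2).as_quat()
P=np.array([.6482,.1882,0])
move_ptp(P+[0,0,.13],q); move_gripper(.036,40); movel(P+[0,0,.062],speed=.12)
move_gripper(0,50); print("gap",read_finger_gap(),read_grasp_force())
movel(P-.124*xh+[0,0,.062],speed=.12); print(read_eef_pos(),read_ft_force())
for k in range(5):
    s=.126+.0015*k; movel(P-s*xh+[0,0,.062],speed=.03); f=np.array(read_ft_force()); print(s,f.round(1))
    if f@xh>14: break
e=np.array(read_eef_pos());print(e,read_time_s(),read_finger_gap())
move_gripper(.036); movel(e+[0,0,.10],speed=.2)
np.save("pull.npy",[e[0],e[1],th])
```

```text
gap 0.009022741213458278 50.94501256942749
[0.52563586 0.20053166 0.0633367 ] [ 0.05570125 -0.97522522  7.33905348]
0.126 [ 1.7 -0.3  6.4]
0.1275 [ 2.8 -0.9  6.6]
0.129 [ 2.6 -0.2  7.7]
0.1305 [ 2.  -1.4  6.7]
0.132 [4.4 0.4 6.6]
[0.51927999 0.20115111 0.06333301] 8.0667 0.009597692951360226
```

Run:
```python
from h import *
x,y,th=np.load("pull.npy"); xh=np.array([np.cos(th),np.sin(th),0]);yh=np.array([-xh[1],xh[0],0]);P=np.array([x,y,0]); Cc=P+.078*xh
print("comp est",Cc)
q=down(th+np.pi/2).as_quat()
move_ptp(Cc+[0,0,.25]-.06*yh,q)
p=camera_params("wrist"); im=read_camera("wrist").copy()
for n,z in(("tray_pull",.072),("compartment",.018)):
    for r in tip_of("wrist",n)[:2]: print(n,np.round(r["at"],1),round(r["confidence"],2),ray("wrist",r["at"],z,p).round(4))
def box(c,hx,hy,z,col): cv2.polylines(im,[np.int32([np.round(proj("wrist",c+a*hx*xh+b*hy*yh+[0,0,z],p)) for a,b in((-1,-1),(-1,1),(1,1),(1,-1))])],True,col,1)
raw=im.copy()
box(P,.005,.025,.072,(255,0,0)); box(Cc,.028,.074,.030,(0,255,0)); box(Cc+.061*yh,.008,.013,.028,(255,0,255))
us=[proj("wrist",Cc+[0,0,.03]+a*.1*xh+b*.1*yh,p) for a in(-1,1) for b in(-1,1)]
u0,v0=np.maximum(np.min(us,0).astype(int),0);u1,v1=np.max(us,0).astype(int)
s=min(780/(u1-u0),580/(v1-v0)); save("pics/w2.png",im[v0:v1,u0:u1],s); save("pics/w2raw.png",raw);print(u0,v0,u1,v1,s)
np.savez("w2.npz",K=p["K"],T=p["camera_from_world"])
q=down(np.radians(-4)).as_quat(); move_ptp([.505,-.2,.27],q); print(read_qpos(),read_time_s())
p=camera_params("wrist"); im=read_camera("wrist"); save("pics/w3.png",im); np.savez("w3.npz",K=p["K"],T=p["camera_from_world"])
for n,z in(("spanner",.032),("fork",.032),("rack",0),("short_plate",.032),("mat",0)):
    for r in tip_of("wrist",n)[:2]: print(n,np.round(r["at"],1),round(r["confidence"],2),ray("wrist",r["at"],z,p).round(4))
```

```text
comp est [0.59690773 0.19353964 0.        ]
tray_pull [240.6 124.2] 0.86 [0.5221 0.2014 0.072 ]
compartment [319.6 121.2] 0.76 [0.5987 0.194  0.018 ]
218 19 417 208 3.068783068783069
[-0.56992941  0.24234863  1.00189876  1.86923621 -0.22415163  1.14991995
 -1.12539712] 11.1333
spanner [389.4 163.8] 0.63 [ 0.5111 -0.2864  0.032 ]
fork [387.2 105.6] 0.71 [ 0.5789 -0.2835  0.032 ]
short_plate [447.6 165.7] 0.63 [ 0.504  -0.3572  0.032 ]
mat [257.  171.7] 0.78 [ 0.5057 -0.1175  0.    ]
```

View pics/w2.png

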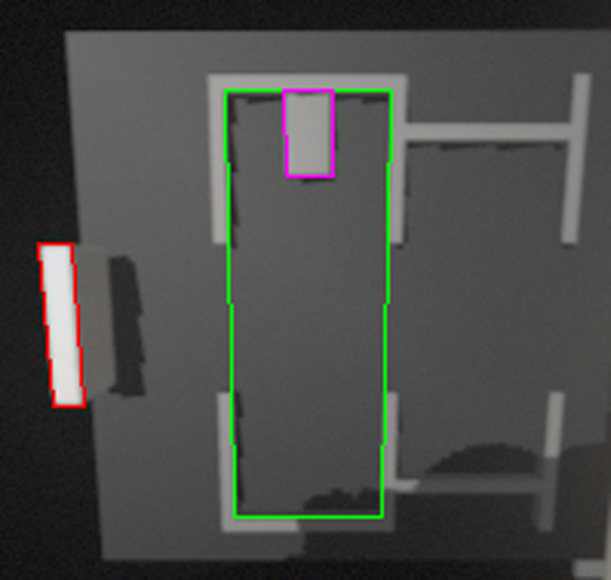

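View pics/w3.png

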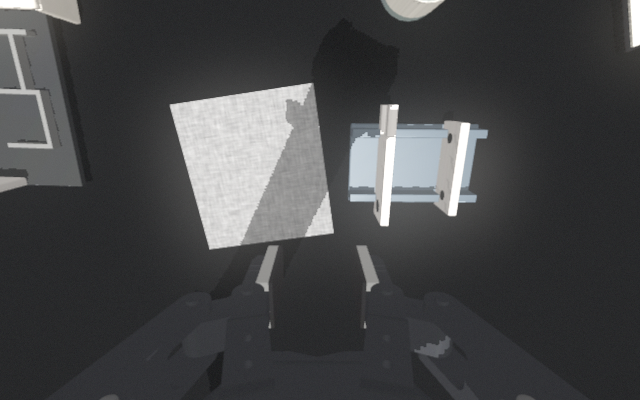

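The compartment overlay fits exactly: walls, key and pull all coincide. In w3 the spanner's top edge runs from about (391,106) to (384,223). I'll project a model there before grasping.

Run:
```python
from h import *
z=np.load("w3.npz"); p=dict(K=z["K"],camera_from_world=z["T"]); im=cv2.imread("pics/w3.png")
g=cv2.cvtColor(im,cv2.COLOR_BGR2GRAY).astype(int)
for v in (140,150,160,170,180,190,200,210,215,220): 
    r=g[v,370:400]; b=np.where(r>225)[0]; print(v,b.min()+370,b.max()+370, ray("wrist",((b.min()+b.max())/2+370,v),.056,p).round(4))
print(g[100:112,392],g[218:230,385])
print(ray("wrist",(392,105),.056,p),ray("wrist",(384.5,225),.056,p))
im=im[:,:,::-1].copy()
```

```text
140 386 395 [ 0.5425 -0.2819  0.056 ]
150 386 394 [ 0.5315 -0.2815  0.056 ]
160 385 393 [ 0.5203 -0.2804  0.056 ]
170 384 392 [ 0.5089 -0.2794  0.056 ]
180 383 391 [ 0.4972 -0.2783  0.056 ]
190 383 390 [ 0.4852 -0.2777  0.056 ]
200 382 390 [ 0.473  -0.2772  0.056 ]
210 381 389 [ 0.4605 -0.276   0.056 ]
215 381 388 [ 0.4542 -0.2755  0.056 ]
220 381 388 [ 0.4478 -0.2755  0.056 ]
[ 56  55  56  55 148 252 255 255 255 246 204 204] [255 255 255 255 255 255 255 241 135  79  79  80]
[ 0.57947191 -0.28326489  0.056     ] [ 0.44129749 -0.27548277  0.056     ]
```

```bash
cat > lay.py <<'E'
from h import *
t=np.radians(35)
# plate x = tool x; a: heading of plate on the mat
a=np.radians(80); base=down(a); q=None
for s in(1,-1):
    r=base*R.from_euler('x',s*t); zt=r.apply([0,0,1])
    if zt[0]>0: q=r.as_quat(); zd=zt
bot=np.array([.52,-.12,.003+.001+.005*np.sin(t)])
lay=bot-.042*zd
E
python3 - <<'E'
from lay import *
yw=np.radians(-3.9);ux=np.array([np.cos(yw),np.sin(yw),0])
G=np.array([.5104,-.2794,0])-.004*ux
qg=down(yw).as_quat()
print("tool z",zd,"lay",lay,"ik",inverse_kinematics(lay,q),inverse_kinematics(lay+[0,0,.12],q),inverse_kinematics(lay-.07*zd,q))
move_ptp(G+[0,0,.13],qg); move_gripper(.04,60); movel(G+[0,0,.050],speed=.12)
move_gripper(0,60); print("gap",read_finger_gap(),read_grasp_force(),read_eef_pos())
movel(G+[0,0,.16],speed=.12); print("gap",read_finger_gap(),read_ft_force(),read_time_s())
E
```

```text
tool z [ 0.56486252 -0.0996005  -0.81915204] lay [ 0.49627577 -0.11581678  0.04127227] ik [ 1.30206746  0.78047502 -1.24268072  2.41864629  2.04422605  0.65778434
 -1.66967076] [-0.87467098 -0.08146588  1.01779597  2.45915946  0.59241253  0.1357082
 -0.57526134] None
gap 0.008448810118379056 60.61986565589905 [ 0.50722584 -0.2797735   0.0510567 ]
gap 0.008680212388030812 [-0.66013939  0.08437287 -0.036591  ] 14.5917
```

Run:
```python
from h import *
t=np.radians(35); q0=np.array(read_qpos()); print(q0.round(2))
lim=np.array([[-2.61,2.61],[-.41,2.15],[-1.48,1.57],[0,2.5],[-1.57,4.71],[.05,1.97],[-2.85,2.85]])
out=[]
for ad in (-30,-15,-4,10,30,50,80):
  for s in(1,-1):
    for x in(.48,.52,.56):
      r=down(np.radians(ad))*R.from_euler('x',s*t); zd=r.apply([0,0,1])
      b=np.array([x,-.12,.004+.005*np.sin(t)])+.024*np.array([zd[0],zd[1],0])/np.sin(t)
      L=b-.042*zd; Q=[inverse_kinematics(P,r.as_quat()) for P in(L+[0,0,.12],L,L-.07*zd)]
      if any(k is None for k in Q): continue
      Q=np.array(Q); m=np.minimum(Q-lim[:,0],lim[:,1]-Q).min(); j=max(abs(Q[0]-q0).max(),abs(Q[1]-Q[0]).max(),abs(Q[2]-Q[1]).max())
      out.append((j,m,ad,s,x,zd.round(2).tolist(),Q[1].round(2).tolist()))
for o in sorted(out,key=lambda o:o[0])[:10]: print(o)
```

```text
[-0.31  0.5   0.93  1.89 -0.47  1.   -0.81]
(np.float64(0.3616916426562495), np.float64(0.5075535621185847), -4, 1, 0.48, [0.04, 0.57, -0.82], [0.05, 0.65, 0.53, 1.99, -0.96, 1.16, -0.44])
(np.float64(0.3880426392802893), np.float64(0.5920190185877252), -4, 1, 0.52, [0.04, 0.57, -0.82], [0.04, 0.69, 0.51, 1.91, -0.97, 1.18, -0.49])
(np.float64(0.4033450829114784), np.float64(0.5704426869898238), 10, 1, 0.48, [-0.1, 0.56, -0.82], [0.05, 0.69, 0.5, 1.91, -0.83, 1.23, -0.35])
(np.float64(0.4110729550242121), np.float64(0.5991037557255675), -4, 1, 0.56, [0.04, 0.57, -0.82], [0.04, 0.73, 0.49, 1.82, -0.97, 1.2, -0.55])
(np.float64(0.4258447298741508), np.float64(0.5479430400271514), 10, 1, 0.52, [-0.1, 0.56, -0.82], [0.05, 0.73, 0.48, 1.82, -0.83, 1.26, -0.4])
(np.float64(0.434884934434622), np.float64(0.43358896450422524), -15, 1, 0.48, [0.15, 0.55, -0.82], [0.04, 0.62, 0.55, 2.07, -1.07, 1.1, -0.5])
(np.float64(0.45026024624261773), np.float64(0.5235275236586845), 10, 1, 0.56, [-0.1, 0.56, -0.82], [0.05, 0.77, 0.46, 1.72, -0.84, 1.29, -0.45])
(np.float64(0.46373435673495006), np.float64(0.4964204442794493), -15, 1, 0.52, [0.15, 0.55, -0.82], [0.03, 0.65, 0.53, 1.99, -1.07, 1.11, -0.56])
(np.float64(0.4882016383887838), np.float64(0.4922715862208742), -15, 1, 0.56, [0.15, 0.55, -0.82], [0.03, 0.7, 0.51, 1.9, -1.08, 1.12, -0.62])
(np.float64(0.5102325629398928), np.float64(0.482656296965595), 30, 1, 0.48, [-0.29, 0.5, -0.82], [0.03, 0.73, 0.45, 1.8, -0.64, 1.31, -0.21])
```

Run:
```python
from h import *
t=np.radians(35); r=down(np.radians(10))*R.from_euler('x',t); zd=r.apply([0,0,1]); q=r.as_quat()
b=np.array([.50,-.11,.004+.005*np.sin(t)])+.024*np.array([zd[0],zd[1],0])/np.sin(t); L=b-.042*zd
move_ptp(L+[0,0,.10],q); movel(L+[0,0,.012],speed=.12); f0=np.array(read_ft_force())
for h in (.008,.004,.002,0,-.002,-.004):
    movel(L+[0,0,h],speed=.04); f=np.array(read_ft_force())-f0; print(h,f.round(1))
    if f[2]>3: break
print(read_eef_pos(),L,read_finger_gap())
move_gripper(.018,20); e=np.array(read_eef_pos())
movel(e-.06*zd,speed=.08); print(read_time_s())
move_gripper(.075)
qd=down(np.radians(10)).as_quat(); move_ptp([.50,-.19,.25],qd); pause(.1)
p=camera_params("wrist"); im=read_camera("wrist"); save("pics/w4.png",im); np.savez("w4.npz",K=p["K"],T=p["camera_from_world"])
for n in("spanner","fork"):
    for k in tip_of("wrist",n)[:2]: print(n,np.round(k["at"],1),round(k["confidence"],2),ray("wrist",k["at"],.008,p).round(4))
print(read_time_s())
```

```text
0.008 [-0.1  0.7  0.4]
0.004 [0.4 0.3 1.2]
0.002 [ 0.3 -0.5  0.1]
0 [ 0.  -0.4  0.2]
-0.002 [-1.2 -1.4  7.4]
[ 0.50003637 -0.11027257  0.0408519 ] [ 0.50001566 -0.11008884  0.04127227] 0.008436373847520802
18.6
spanner [258.9 157.2] 0.74 [ 0.504  -0.1168  0.008 ]
spanner [464.8   2.7] 0.63 [ 0.7031 -0.311   0.008 ]
fork [250.3  98.1] 0.58 [ 0.57   -0.0993  0.008 ]
20.1417
```

View pics/w4.png

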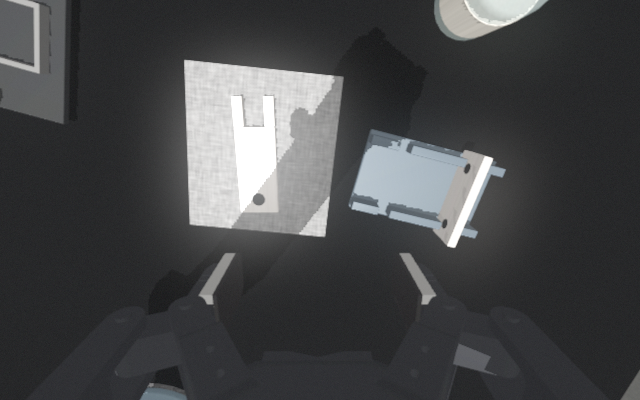

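The picture shows the spanner flat on the mat with its notch away. The corners are about (231,96), (274,96), (278,212) and (240,213), and the short plate is undisturbed. Next I regrasp by the long edges.

Run:
```python
from h import *
z=np.load("w4.npz"); p=dict(K=z["K"],camera_from_world=z["T"])
c=[ray("wrist",k,.013,p) for k in((231,95.5),(274,95.5),(278.5,212),(240,213))]
F=(c[0]+c[1])/2;E=(c[2]+c[3])/2; d=F-E; M=(F+E)/2; yw=np.arctan2(d[1],d[0])
print("len",np.linalg.norm(d),"w",np.linalg.norm(c[0]-c[1]),np.linalg.norm(c[2]-c[3]),"mid",M,"yaw",np.degrees(yw))
M[2]=0; u=np.array([np.cos(yw),np.sin(yw),0]); G=M-.004*u; q=down(yw).as_quat()
move_gripper(.07,50); move_ptp(G+[0,0,.10],q); movel(G+[0,0,.035],speed=.12); f0=np.array(read_ft_force())
for h in(.028,.025,.0225,.0205,.019,.0175,.016):
    movel(G+[0,0,h],speed=.05); f=np.array(read_ft_force())-f0; print(h,f.round(1))
    if f[2]>4: break
h=read_eef_pos()[2]
if f[2]>4: movel(G+[0,0,h+.0015],speed=.05)
move_gripper(.03,50); e=np.array(read_eef_pos()); print("gap",read_finger_gap(),read_grasp_force(),e,read_time_s())
movel(e+[0,0,.10],speed=.12); print("gap",read_finger_gap())
np.save("g2.npy",[e[2],yw])
p=camera_params("wrist"); im=read_camera("wrist"); save("pics/w5.png",im)
```

```text
len 0.14036023628920452 w 0.048519071946266125 0.04908571667576005 mid [ 0.50407141 -0.1142752   0.013     ] yaw 9.637837905081682
0.028 [-1.   0.8 -0.6]
0.025 [ 0.   0.6 -0.2]
0.0225 [-0.8  1.  -1.4]
0.0205 [-0.7  1.9 -1.4]
0.019 [-0.5  1.4 -0.8]
0.0175 [-0.1  0.9 -0.6]
0.016 [-0.5  1.9 -0.6]
gap 0.04641886494783417 62.51693012023679 [ 0.50277669 -0.11652688  0.01966452] 23.8833
gap 0.04667761164436302
```

View pics/w5.png

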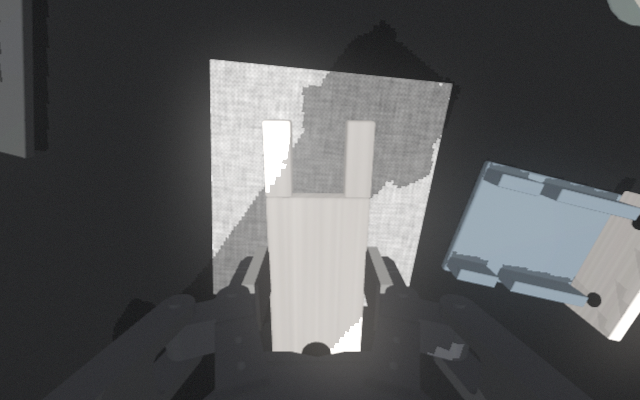

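The spanner is held square. The prong tips are at (263,121) and (374,122), and the plain end is at (272,352) and (362,353). I'll compute its offset in the hand and place it.

Run:
```python
from h import *
h,yw=np.load("g2.npy"); e=np.array(read_eef_pos()); p=camera_params("wrist"); zt=e[2]-(h-.003)+.010
c=[ray("wrist",k,zt,p) for k in((263,121),(374.5,122),(362.5,353),(272,352))]
F=(c[0]+c[1])/2;B=(c[2]+c[3])/2; d=F-B; y2=np.arctan2(d[1],d[0])
off=R.from_quat(read_tcp_rot()).inv().apply((F+B)/2-e)
print("len",np.linalg.norm(d),np.linalg.norm(c[0]-c[1]),"yaw",np.degrees(y2),np.degrees(yw),"off tool",off.round(4),"tipdist",np.linalg.norm(F-[e[0],e[1],F[2]]))
x,y,th=np.load("pull.npy"); xh=np.array([np.cos(th),np.sin(th),0]);yh=np.array([-xh[1],xh[0],0]); C=np.array([x,y,0])+.078*xh
ox=np.mean([off[0],.004]); T=C-ox*yh; q=down(th+np.pi/2).as_quat(); print("ox",ox,T)
move_ptp(T+[0,0,.17],q); movel(T+[0,0,.08],speed=.12); print("gap",read_finger_gap(),read_time_s())
p=camera_params("wrist"); im=read_camera("wrist").copy()
for hx,hy,zz,col in((.028,.074,.030,(0,255,0)),):
    cv2.polylines(im,[np.int32([np.round(proj("wrist",C+a*hx*xh+b*hy*yh+[0,0,zz],p)) for a,b in((-1,-1),(-1,1),(1,1),(1,-1))])],True,col,1)
save("pics/w6.png",im)
```

```text
len 0.12204741550906822 0.047024696679293584 yaw 9.33569762973356 9.637837905081682 off tool [0.011  0.0004 0.0066] tipdist 0.07200286700868719
ox 0.0074952309579902135 [0.59617632 0.18608018 0.        ]
gap 0.0466381268119895 27.0667
```

View pics/w6.png

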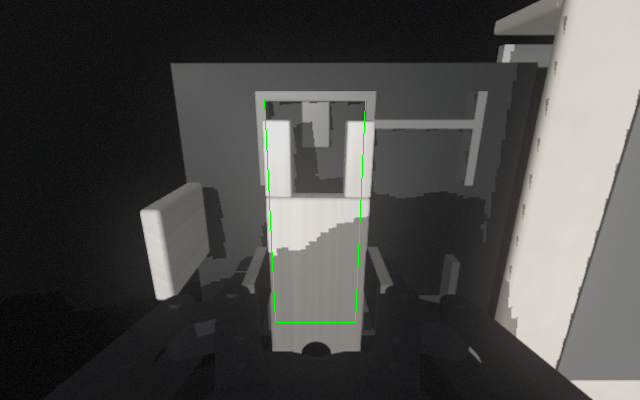

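The hand hides the plain end, so that length came out short and the first offset is wrong. The prong tips give an offset of 2.0 mm, and the grasp pose gives 1.7 mm independently, so I use 1.8 mm.

Run:
```python
from h import *
x,y,th=np.load("pull.npy"); xh=np.array([np.cos(th),np.sin(th),0]);yh=np.array([-xh[1],xh[0],0]); C=np.array([x,y,0])+.078*xh
T=C-.0018*yh
movel(T+[0,0,.06],speed=.1); movel(T+[0,0,.045],speed=.08); print(np.array(read_eef_pos())-T); f0=np.array(read_ft_force())
for h in(.040,.0375,.036,.035,.034,.033):
    movel(T+[0,0,h],speed=.04); f=np.array(read_ft_force())-f0; print(h,f.round(1))
    if f[2]>4 or abs(f[:2]).max()>6: break
print(read_eef_pos(),read_finger_gap(),read_time_s())
p=camera_params("wrist"); save("pics/w7.png",read_camera("wrist"))
```

```text
[-0.00081572 -0.00041143  0.04399913]
0.04 [ 0.3  0.4 -0.4]
0.0375 [-0.2  0.7  0.1]
0.036 [-0.5  0.3 -0.8]
0.035 [-0.1  0.3 -0.2]
0.034 [-1.4  0.2  5.2]
[0.59695532 0.19174558 0.0348501 ] 0.046836881187782634 29.0917
```

View pics/w7.png

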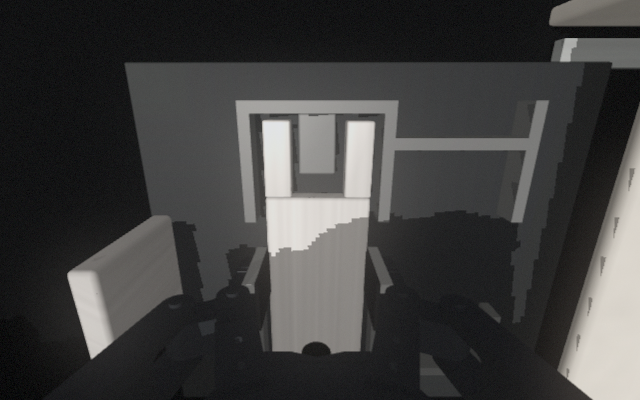

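The notch straddles the key (298–336, 115–173). The prongs are inside the walls, and contact came at the expected height. Now I release, retreat and check.

Run:
```python
from h import *
x,y,th=np.load("pull.npy"); xh=np.array([np.cos(th),np.sin(th),0]);yh=np.array([-xh[1],xh[0],0]); P=np.array([x,y,0]);C=P+.078*xh
move_gripper(.062); pause(.3); e=np.array(read_eef_pos()); movel(e+[0,0,.06],speed=.08)
movel(C+[0,0,.25]-.06*yh,speed=.2); pause(.2)
p=camera_params("wrist"); im=read_camera("wrist").copy()
for n,z in(("spanner",.023),("fork",.023),("tray_pull",.072)):
    for k in tip_of("wrist",n)[:1]:
        w=ray("wrist",k["at"],z,p); print(n,round(k["confidence"],2),"in comp",((w-C)@xh).round(4),((w-C)@yh).round(4))
def box(c,hx,hy,z,col): cv2.polylines(im,[np.int32([np.round(proj("wrist",c+a*hx*xh+b*hy*yh+[0,0,z],p)) for a,b in((-1,-1),(-1,1),(1,1),(1,-1))])],True,col,1)
box(P,.005,.025,.072,(255,0,0)); box(C,.024,.070,.028,(0,255,0))
us=[proj("wrist",C+[0,0,.03]+a*.1*xh+b*.1*yh,p) for a in(-1,1) for b in(-1,1)]
u0,v0=np.maximum(np.min(us,0).astype(int),0);u1,v1=np.max(us,0).astype(int)
save("pics/w8.png",im[v0:v1,u0:u1],min(780/(u1-u0),580/(v1-v0))); print(read_time_s())
```

```text
spanner 0.61 in comp 0.003 0.0035
fork 0.82 in comp 0.0024 0.0671
tray_pull 0.61 in comp -0.0751 -0.0004
32.025
```

View pics/w8.png

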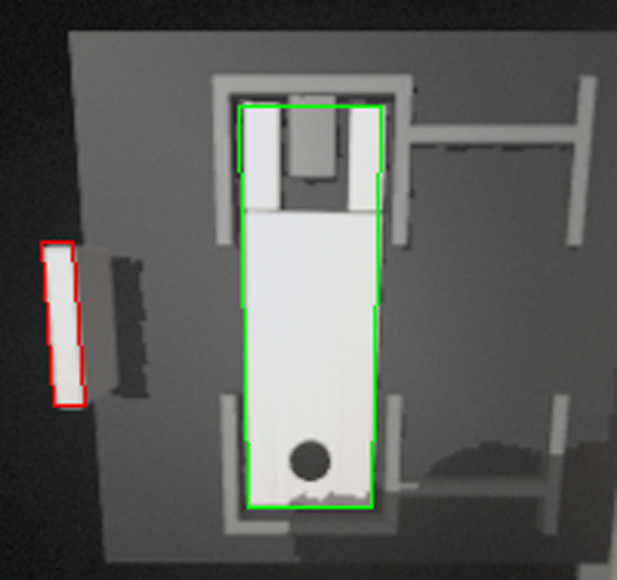

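The spanner lies flat, within about 1 mm of the compartment centre, with its notch around the key. The pull is where I left it.

```bash
python3 -c "
from bench import *
print(sign_off())"
```

```text
the job is handed in; nothing more can be done
None
```

The job is handed in: the tray is out about 130 mm, and the spanner lies released and flat in the keyed compartment with its notch around the key, about 1 mm off centre in the last picture; no verdict came back.

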